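# Stow the pellet tools in the lift-out tray and hold the tray up level

## Task

I need to get at the pellet die, which stands in the grey container underneath its white lift-out tool tray. First lay the agate pestle and the brush that lie on the bench down flat in their own notched rests in the tray (without dropping them), while the tray still sits in the container; then take the tray by the grip bar in its middle, lift it level straight up out of the container with all three tools in their rests, and finish holding it there, steady and level, its underside about a hand's breadth above the container's rim. Do not put it down or let go, and leave the mortar and the jars where they are.

Things in the scene. Friction and masses are not known exactly. Their poses are not given: they have to be found in the camera images.
- container: Grey plastic stacking container, open on top, 300 (its y) x 200 (its x) mm, rim 120 mm above the bench, walls 4 mm with a 5 mm band round the rim; it does not move. Origin: centre of its underside; z up. An inner ledge carries the tray's edge, the tray's underside 90 mm above the bench; the pellet die stands on dark foam below.
- tray: White lift-out tray, 284 (its y) x 184 (its x) x 27 mm, floor 3 mm, 0.4 to 0.6 kg, loose in the container, about 4 mm play all round, top edge 3 mm below the rim. Origin: centre of its underside; z up. A spine along y (x = 0) carries the grip bar. Bays 85 mm wide: +x side the brush's; -x side the pestle's (short, y 27 to 139 mm) and the tweezers' (y below 23 mm), an 18 mm high wall between.
- tray_handle (a point): Middle of the tray's grip bar, 36 mm above the tray's underside. The bar is 14 mm wide (tray's x), 104 mm long (tray's y), 16 mm high, its top 44 mm above the tray's underside, on an upright at each end; over its middle 75 mm it is free below, down to a wall 4 mm thick and 12 mm high. Axes as the tray's.
- pestle_place (a point): Where the pestle's centre belongs: x = -47.5, y = +82, z = 17 mm in the tray. Its rest is two dark rubber saddles 4 mm thick, 50 mm apart along y (46 mm clear between them for fingers), each with a notch 20 mm wide at its flat bottom, 28 mm at the top, 12 mm deep, bottom 5 mm above the tray's floor. The pestle lies along y, either way round. Axes as the tray's.
- brush_place (a point): Where the middle of the brush's length belongs: x = +47.5, y = 0, z = 13 mm in the tray. Its rest is two dark rubber saddles 4 mm thick, 110 mm apart along y (106 mm clear between them), each with a notch 11 mm wide at its flat bottom, 18 mm at the top, 10 mm deep, bottom 5 mm above the tray's floor. The brush lies along y, either way round. Axes as the tray's.
- tweezers_place (a point): Where the centre of the tweezers belongs: 13 mm above the tray's underside, at x = -47.5, y = -57 mm in the tray; two dark rubber saddles 76 mm apart. The tweezers lie there from the start. Axes as the tray's.
- pestle_mid (a point): Centre of the brownish grey agate pestle lying on the bench, 72 mm long along this point's y axis, 18 mm thick (grip it as 18 x 18 mm in section), 50 g; 9 mm above what it lies on.
- brush_mid (a point): Middle of the length of the wooden brush lying on the bench, 251 mm long along this point's y axis, handle 10 mm thick and round, 14 g; 5 mm above what it lies on. The bristles are at the -y end; handle from y = -68 to +125 mm.
- tweezers_mid (a point): Centre of the steel tweezers, 125 mm long along this point's y axis, 8 mm wide, 10 mm high; they already lie in their rest in the tray.
- mortar: Agate mortar, 80 mm across, 25 mm high, a bystander on the bench. Origin: centre of its underside.
- jar_large: White screw-cap jar with a red lid, 55 mm across, 71 mm high, a bystander. Origin: centre of its underside.
- jar_small: White screw-cap jar with a white lid, 45 mm across, 56 mm high, a bystander. Origin: centre of its underside.
- pestle: The pestle as a body; origin: centre of its underside as it lies, 9 mm below pestle_mid.
- brush: The brush as a body; origin: on its underside as it lies, 5 mm below brush_mid.
Things that resemble listed ones, but are neither listed nor needed, are in the scene too. What is shaped like the pestle but blue is not meant.

How it is judged:
By the outcome, as a careful person would: the job done as asked, in the order asked, and still so for the second after the job is handed in, while the arm keeps its last pose, push and grip.
It also fails if it takes over 72 s, if anything falls off the work surface, if the arm or the gripper's body presses on something with over 40 N, if the wrist force passes 120 N, or if a joint passes its speed limit or range.

## Robot

A 6-joint arm with a two-finger parallel gripper is mounted at the origin on a cart in front of the work surface, level with it; the furniture and walls round the work are solid. World frame = base frame: x ahead of the robot, y to its left, z up, the work surface at z = 0. Lengths are in m, angles in rad, forces in N, time in s.
With the tool pointing down it reaches from about 0.275 to 0.75 m from the base axis. Payload 10.2 kg.
Tool frame: the origin (TCP) lies on the centre line of the jaws, within the pads' length; the fingertips stand 8 mm ahead of it and the grasp point (between the pads) lies 11 mm behind it; z points along the fingers, y is the line along which they close (so a half turn about z gives the same grasp; the last joint's range is limited). The gripper opens to 85 mm and grips with 20 to 120 N. Pads are 22 mm wide; open, the fingers measure 114 mm over their backs; the gripper's body (76 mm by 85 mm) begins 54 mm behind the grasp point. The pads swing forward as they close: fully open they stand 13 mm farther back than shut.
Start: joints at [-1.366, 0.313, 1.498, -0, 1.331, -0.223], TCP at [0.218, -0.478, 0.239] pointing down, gripper open.
Joint ranges: [-2.94, 2.94], [-0.97, 2.17], [0.19, 2.56], [-1.23, 4.37], [0.02, 3.11], [-2.88, 2.88]. Speed limits (rad/s): [2.39, 2.39, 3.01, 3.14, 3.14, 3.14].

## Interface

Orientations are given as a 3x3 rotation matrix whose columns are the frame's x, y, z axes.
In Python, from workcell import env, optics, order gives the robot as it stands. The module is installed in compiled form; this text tells all that it offers.
- The arm moves only by the tool play_rows, never from a script. Its argument "plan" is a list of rows, each a list of 2 entries, a list of its own where there are three numbers: the shift along the tool's x, y, z in m, then the turn about the tool's z in rad. In form: [[[tx, ty, tz], spin], ...]. A call has 1 to 8 rows; each row is the pose to reach, as a shift and turn from the pose commanded when the call began, along the tool's axes at that moment; what a row does not reach only later rows make up. A row lasts 1/12 s, in which the tool goes at most 41.7 mm and 7.16 degrees, less where a joint would pass 70% of its speed; a pose out of reach is approached as far as the arm can. A call with a gripper value outside its range is refused whole. "grip" is the opening in per cent of the stroke, from 0 (shut) to 100 (fully open), set as the call begins (left out, the last holds). The fingers move at their own pace and stop on an object; "squeeze" is the grip in N (left out, the last holds). Time passes only in rows, so rows that repeat a pose let the fingers close. It gives the time, the measured TCP pose, the force, the opening and the grip force at its end, in the units of the state.
- env.get_state(): the state, without advancing time (a new reading comes with each control period).
- optics.read_camera(name): name is "scene" or "top" or "wrist"; returns the picture (420x560x3 uint8, red, green, blue); there is no depth.
- optics.camera_info(name): a dict with "mtx" (3x3 intrinsics, pixels), "D" ([k1, k2, p1, p2, k3] as OpenCV has them; the pictures are not rectified), "pose" (4x4, takes a point from camera to world coordinates); the wrist camera has in their place "mount" (4x4, takes a point from camera to tool coordinates, whose origin is the TCP and whose axes are the flange's). Camera axes: x right, y up, looking along -z (the intrinsics and any distortion apply to the point x, -y, -z); pixel columns grow to the right and rows downward; lengths in m; the calibration is good to about 2 mm. A picture is of the moment at which its call begins: read the wrist's pose just before it. camera_info takes no time and is no camera call.
- order.close_job(): hands the job in; it is judged then, once.
Trained networks look in the newest picture that a camera, given by its name, has taken for a name from the list of things; names that differ only in an ending like _2 or _b are one class to them, and where a whole thing is asked for, a point or a joint stands for the part that bears it (a point fixed in the world has none). Each returns a list of dicts, best first, with "score" (0 to 1); they miss things now and then, are a little off and sometimes report something else, mostly with a low value. They report only what shows in the picture. A call takes as long as a camera call. They do not tell look-alikes from the thing itself.
- optics.spot_in(camera, name): "at" ([x, y, z] in m, in the coordinates of the camera as it stood for that picture, good to about 4 mm: the middle of the surface that is visible of it).
The state is a dict: "time_s": time; "q": joint angles; "joint_velocities": joint speeds; "effort": joint torques, N m; "tcp_pos": TCP position; "tcp_rot": TCP orientation; "contact_force": force on the tool from outside, world axes, zero at the start; "torque": the same for the moment, N m; "finger_gap": opening from 0.0 (shut) to 1.0 (fully open); "grip_force": force on a finger pad.
Only numpy, scipy, OpenCV 4.12 (cv2) and the standard library are available. Lean on these libraries where they do the work, as an engineer would, in place of code of your own. Each camera call takes 0.05 s, during which the arm holds its last target. There are 200 camera calls.

## Working session

There is one attempt and no reset: what is moved stays moved. The work goes in short steps, Python scripts to look and compute and a tool call to move; the robot and the scene stay as the last step left them, time stands still between calls to the robot, and variables do not carry over. Pictures are saved under pics/ and viewed, at most 13 in all, crops included, and the job is handed in when it is done.

Besides the shell and the picture viewer there is one more tool, called after "Request:" as a command line: name --argument value ..., lists and objects as JSON in quotes. play_rows: Moves the arm, as the interface text tells. Its arguments: {"type":"object","properties":{"plan":{"type":"array"},"grip":{"type":"number"},"squeeze":{"type":"number"}},"required":["plan"]}

```bash
mkdir -p pics
cat > h.py <<'E'
import numpy as np, cv2
from workcell import env, optics, order
def P(name,st=None):
    i=optics.camera_info(name)
    if 'pose' in i: T=np.array(i['pose'])
    else:
        W=np.eye(4);W[:3,:3]=st['tcp_rot'];W[:3,3]=st['tcp_pos'];T=W@np.array(i['mount'])
    return np.array(i['mtx']),np.array(i['D'],float),T
def ray(cam,uv,z,st=None):
    K,D,T=P(cam,st)
    n=cv2.undistortPoints(np.array(uv,float).reshape(-1,1,2),K,D).reshape(-1,2)
    d=np.c_[n[:,0],-n[:,1],-np.ones(len(n))]@T[:3,:3].T
    return T[:3,3]+d*((z-T[2,3])/d[:,2])[:,None]
def proj(cam,p,st=None):
    K,D,T=P(cam,st)
    c=(np.array(p,float).reshape(-1,3)-T[:3,3])@T[:3,:3]
    c=c*[1,-1,-1]
    return cv2.projectPoints(c,np.zeros(3),np.zeros(3),K,D)[0].reshape(-1,2)
def snap(cam,fn=None):
    st=env.get_state();im=optics.read_camera(cam)
    if fn: cv2.imwrite('pics/'+fn,im[:,:,::-1])
    return st,im
def spot(cam,name,st=None,n=4):
    K,D,T=P(cam,st)
    for r in optics.spot_in(cam,name)[:n]:
        w=T[:3,:3]@np.array(r['at'])+T[:3,3]
        print(cam,name,round(r['score'],2),w.round(4),proj(cam,w,st)[0].round(0))
E
python3 - <<'E'
from h import *
snap('top','t0.png'); snap('scene','s0.png')
for n in ['tray_handle','pestle_mid','brush_mid','container','tweezers_mid','tray']: spot('top',n)
print(P('top')[2].round(3),P('scene')[2].round(3),P('top')[0])
print(env.get_state()['tcp_rot'])
E
```

```text
top tray_handle 0.61 [0.5239 0.0304 0.0921] [208. 238.]
top pestle_mid 0.72 [ 0.5031 -0.4448  0.0149] [399. 241.]
top pestle_mid 0.7 [ 0.5885 -0.3673  0.0161] [368. 209.]
top brush_mid 0.64 [ 0.5164 -0.2728  0.0097] [332. 238.]
top container 0.93 [0.5126 0.0363 0.1184] [203. 243.]
top container 0.6 [0.5206 0.0284 0.0937] [209. 240.]
top tray 0.58 [0.5254 0.0291 0.093 ] [208. 238.]
[[-0.024  0.998 -0.058  0.538]
 [-1.    -0.025 -0.016 -0.178]
 [-0.018  0.058  0.998  1.072]
 [ 0.     0.     0.     1.   ]] [[ 0.559  0.453 -0.694 -0.351]
 [-0.829  0.292 -0.477 -0.836]
 [-0.014  0.842  0.539  0.843]
 [ 0.     0.     0.     1.   ]] [[409.53623603   0.         287.57782423]
 [  0.         409.53623603 206.65749135]
 [  0.           0.           1.        ]]
[[ 9.09864117e-01  4.14906358e-01 -4.93134095e-05]
 [ 4.14906360e-01 -9.09864099e-01  1.84924043e-04]
 [ 3.18576604e-05 -1.88716198e-04 -9.99999982e-01]]
```

View pics/t0.png

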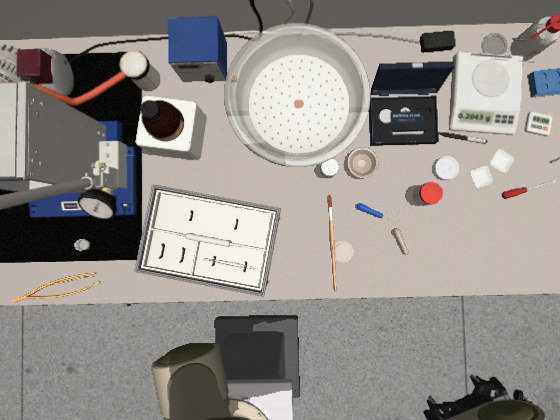

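View pics/s0.png

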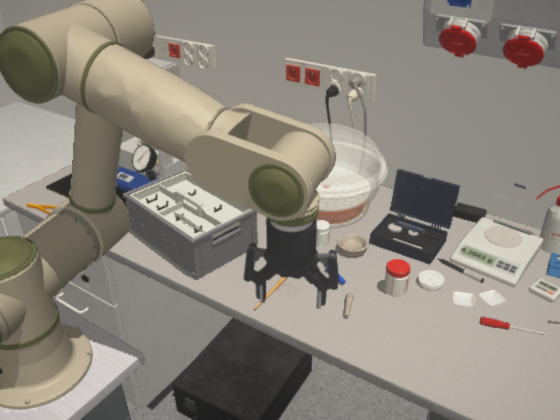

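Top view: the container is at (207,240) with its short pestle bay lower left (saddles at 162,250 and 183,255), the tweezers lower right and the brush bay above. So the tray's +y points image-left and its yaw is about -9°.

Pestle candidates are the brown-grey one (400,241), the blue look-alike (368,210), the pen by the balance (465,137) and the weight in the case (408,132). I choose (400,241). Brush candidates are the wooden brush (333,243, bristles up), the screwdriver (525,189) and the yellow tongs (60,287). I choose (333,243).

```bash
cat >> h.py <<'E'
def go(p,yaw=None,st=None):
    "world TCP target, yaw(deg) of tool x -> row in tool axes (assumes commanded=measured)"
    st=st or env.get_state();R=np.array(st['tcp_rot'])
    t=R.T@(np.array(p)-st['tcp_pos']); y0=np.degrees(np.arctan2(R[1,0],R[0,0]))
    s=0 if yaw is None else -np.radians((yaw-y0+180)%360-180)
    print('row',t.round(4),'spin',round(s,3),'| tcp',np.round(st['tcp_pos'],4),'yaw',round(y0,2),'q',np.round(st['q'],2),'t',round(st['time_s'],2))
E
python3 - <<'E'
from h import *
print(np.array(optics.camera_info('wrist')['mount']).round(3))
im=cv2.imread('pics/t0.png')
a=cv2.resize(im[180:300,290:430],None,fx=4,fy=4,interpolation=cv2.INTER_CUBIC)
cv2.imwrite('pics/c0.png',a)
print(ray('top',[[396,230],[407,253]],.009),ray('top',[[330,196],[335,290]],.005))
go([.47,-.40,.25],25)
E
```

```text
[[ 0.001  0.948  0.318  0.081]
 [ 1.    -0.001 -0.     0.001]
 [ 0.     0.318 -0.948 -0.134]
 [ 0.     0.     0.     1.   ]]
[[ 0.53251527 -0.43889335  0.009     ]
 [ 0.47281488 -0.46477372  0.009     ]] [[ 0.62516206 -0.27188048  0.005     ]
 [ 0.3821409  -0.27745699  0.005     ]]
row [ 0.2617  0.034  -0.0108] spin -0.008 | tcp [ 0.2178 -0.4777  0.2392] yaw 24.51 q [-1.37  0.31  1.5  -0.    1.33 -0.22] t 0.4
```

View pics/c0.png

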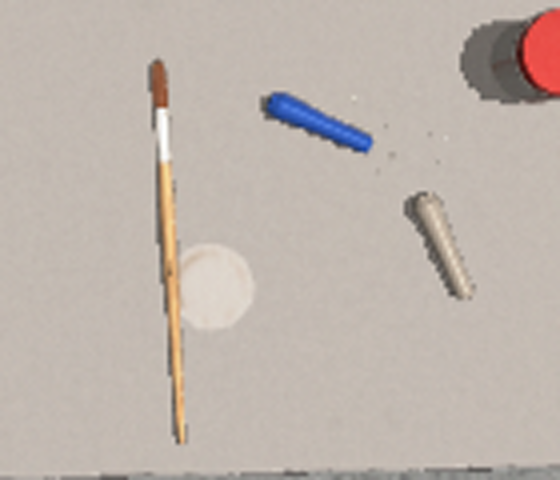

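Crop: brown-grey pestle from (425,200) to (465,295), the blue one separate at (320,122). The brush runs from (157,62, bristles) to (181,440), with a pale disc touching it near (213,286). Choice confirmed. Moving above the pestle.

```bash
python3 -c "
from h import *
go([.500,-.451,.16],24)"
```

```text
row [0.2678 0.0928 0.0792] spin 0.009 | tcp [ 0.2178 -0.4777  0.2392] yaw 24.51 q [-1.37  0.31  1.5  -0.    1.33 -0.22] t 0.4
```

Request:
play_rows --plan '[[[0.035,0.01,0.01],0],[[0.07,0.02,0.02],0],[[0.105,0.03,0.03],0],[[0.14,0.045,0.04],0],[[0.18,0.06,0.05],0],[[0.215,0.08,0.06],0],[[0.25,0.09,0.07],0],[[0.268,0.093,0.079],0]]'

```text
time_s: 1.07
tcp_pos: [0.5038, -0.4498, 0.1588]
tcp_rot: [[0.909, 0.417, 0.0], [0.417, -0.909, 0.001], [0.001, -0.0, -1.0]]
contact_force: [-0.1, 0.7, -0.3]
finger_gap: 0.999
grip_force: 0.0
```

Run:
```python
from h import *
st,im=snap('wrist','w0.png')
spot('wrist','pestle_mid',st); spot('wrist','brush_mid',st)
go(st['tcp_pos'],24)
```

```text
wrist pestle_mid 0.8 [ 0.5102 -0.4512  0.015 ] [280. 186.]
wrist pestle_mid 0.74 [ 0.5862 -0.3678  0.0164] [219.  47.]
wrist brush_mid 0.56 [ 0.5074 -0.2754  0.0034] [77. 97.]
row [0.0028 0.0008 0.0002] spin 0.011 | tcp [ 0.5009 -0.4503  0.159 ] yaw 24.63 q [-0.91  0.71  1.09 -0.    1.34  0.24] t 1.22
```

View pics/w0.png

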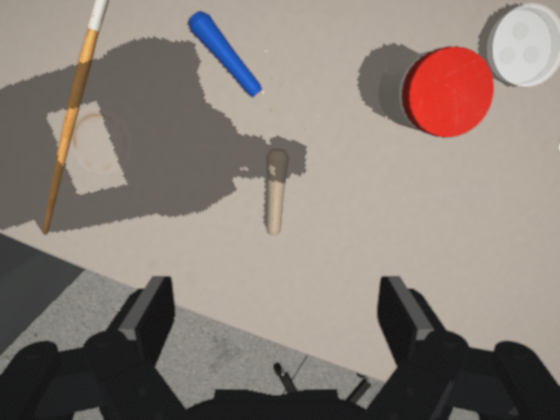

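The pestle lies from (278,149) to (274,234), between the fingers. The pale disc by the brush (100,140) is only a stain, and the blue decoy (225,55) is clear.

Run:
```python
from h import *
st=env.get_state()
a=ray('wrist',[[278,149],[274,234],[277,191]],.009,st);print(a.round(4))
d=a[0]-a[1];print(np.linalg.norm(d),np.degrees(np.arctan2(d[1],d[0])))
b=ray('wrist',[[46,233],[100,0],[92,33]],.005,st);print(b.round(4))
d2=b[1]-b[0];print(np.degrees(np.arctan2(d2[1],d2[0])))
m=(a[0]+a[1])/2;y=np.degrees(np.arctan2(d[1],d[0]))
go([m[0],m[1],.0105],y,st)
```

```text
[[ 0.5327 -0.4381  0.009 ]
 [ 0.4654 -0.4654  0.009 ]
 [ 0.5011 -0.4518  0.009 ]]
0.07266765574846318 22.142504269957755
[[ 0.3779 -0.2799  0.005 ]
 [ 0.5793 -0.2715  0.005 ]
 [ 0.5547 -0.2732  0.005 ]]
2.3871200900373535
row [-0.0022  0.0009  0.1485] spin 0.043 | tcp [ 0.5009 -0.4503  0.159 ] yaw 24.63 q [-0.91  0.71  1.09 -0.    1.34  0.24] t 1.22
```

Request:
play_rows --plan '[[[-0.001,0,0.03],0.02],[[-0.002,0.001,0.06],0.043],[[-0.002,0.001,0.09],0.043],[[-0.002,0.001,0.115],0.043],[[-0.002,0.001,0.135],0.043],[[-0.002,0.001,0.147],0.043],[[-0.002,0.001,0.1485],0.043],[[-0.002,0.001,0.1485],0.043]]' --grip 50 --squeeze 40

```text
time_s: 1.88
tcp_pos: [0.4984, -0.4535, 0.0125]
tcp_rot: [[0.927, 0.375, 0.0], [0.375, -0.927, -0.0], [0.0, 0.001, -1.0]]
contact_force: [-0.0, 0.2, 1.5]
finger_gap: 0.497
grip_force: 0.0
```

Request:
play_rows --plan '[[[0,0,0],0],[[0,0,0],0],[[0,0,0],0],[[0,0,0],0],[[0,0,0],0],[[0,0,0],0],[[0,0,0],0],[[0,0,0],0]]' --grip 0

```text
time_s: 2.55
tcp_pos: [0.4993, -0.4537, 0.0137]
tcp_rot: [[0.927, 0.375, 0.002], [0.375, -0.927, -0.003], [0.001, 0.003, -1.0]]
contact_force: [-1.6, -0.0, 6.9]
finger_gap: 0.199
grip_force: 39.9
```

Request:
play_rows --plan '[[[0,0,-0.015],0],[[0,0,-0.05],0],[[0,0,-0.09],0],[[0,-0.02,-0.12],0],[[0,-0.05,-0.15],0],[[0,-0.08,-0.18],0],[[0,-0.11,-0.2],0],[[0,-0.14,-0.22],0]]'

```text
time_s: 3.22
tcp_pos: [0.4456, -0.3217, 0.2339]
tcp_rot: [[0.927, 0.375, 0.001], [0.375, -0.927, -0.002], [0.001, 0.002, -1.0]]
contact_force: [0.0, -0.4, 0.4]
finger_gap: 0.201
grip_force: 39.2
```

```bash
python3 -c "
from h import *
st=env.get_state();print(st['finger_gap'],st['grip_force'])
go([.515,.03,.30],81)"
```

```text
0.2006519284739646 39.245924949645996
row [ 0.1964 -0.2998 -0.0665] spin -1.029 | tcp [ 0.4456 -0.3217  0.2339] yaw 22.05 q [-0.84  0.37  1.43  0.    1.34  0.35] t 3.22
```

Request:
play_rows --plan '[[[0.02,-0.03,-0.01],-0.1],[[0.045,-0.065,-0.02],-0.22],[[0.07,-0.1,-0.03],-0.34],[[0.09,-0.135,-0.04],-0.46],[[0.11,-0.17,-0.05],-0.58],[[0.13,-0.2,-0.06],-0.7],[[0.15,-0.23,-0.066],-0.82],[[0.17,-0.26,-0.066],-0.93]]'

```text
time_s: 3.88
tcp_pos: [0.5065, -0.0163, 0.3]
tcp_rot: [[0.247, 0.969, 0.004], [0.969, -0.247, -0.001], [-0.0, 0.004, -1.0]]
contact_force: [1.3, -0.7, -0.4]
finger_gap: 0.2
grip_force: 39.2
```

```bash
python3 -c "
from h import *
go([.515,.03,.30],81)"
```

```text
row [ 0.047  -0.0032  0.    ] spin -0.093 | tcp [ 0.5065 -0.0163  0.3   ] yaw 75.7 q [-0.26  0.23  1.44  0.    1.46 -0.01] t 3.88
```

Request:
play_rows --plan '[[[0.02,0,0],-0.05],[[0.04,-0.003,0],-0.09],[[0.045,-0.003,0],-0.09],[[0.045,-0.003,0],-0.09],[[0.045,-0.003,0],-0.09]]'

```text
time_s: 4.3
tcp_pos: [0.5147, 0.0255, 0.298]
tcp_rot: [[0.166, 0.986, 0.0], [0.986, -0.166, -0.0], [-0.0, 0.0, -1.0]]
contact_force: [-0.6, -0.3, -0.6]
finger_gap: 0.198
grip_force: 39.2
```

Run:
```python
from h import *
st,im=snap('wrist','w1.png')
for n in ['pestle_mid','tray_handle','pestle_place','brush_place','tweezers_mid','tray','container']: spot('wrist',n,st,2)
go(st['tcp_pos'])
import os
os.makedirs('d',exist_ok=True);np.savez('d/w1.npz',im=im,p=st['tcp_pos'],R=st['tcp_rot'])
```

```text
wrist pestle_mid 0.94 [0.5168 0.0383 0.3018] [276. 264.]
wrist tray_handle 0.67 [0.538  0.0604 0.0926] [294. 135.]
wrist pestle_place 0.7 [0.5325 0.0676 0.092 ] [287. 128.]
wrist brush_place 0.75 [0.5334 0.0622 0.0925] [289. 133.]
wrist tweezers_mid 0.68 [0.5366 0.0601 0.0962] [293. 136.]
wrist tweezers_mid 0.63 [ 0.466  -0.0057  0.1058] [231. 217.]
wrist tray 0.58 [0.5351 0.06   0.0937] [291. 136.]
wrist container 0.65 [0.5561 0.0781 0.1189] [314. 114.]
row [-0.0001 -0.     -0.0002] spin 0 | tcp [0.5147 0.0256 0.2978] yaw 80.45 q [-0.18  0.26  1.42 -0.    1.46 -0.01] t 4.7
```

View pics/w1.png

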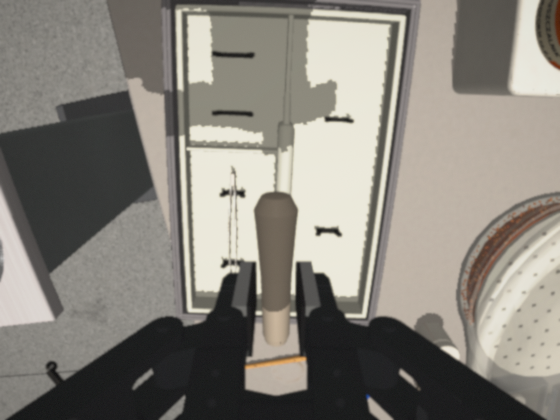

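The pestle is held along the tool's x axis, thick end toward tray +y. Dark saddles show at (233,54) and (233,113) for the pestle, (338,119) and (328,231) for the brush, (232,193) and (232,263) for the tweezers. I'll fit the tray pose to these.

```bash
cat >> h.py <<'E'
M={'p1':(-47.5,107),'p2':(-47.5,57),'b1':(47.5,55),'b2':(47.5,-55),'t1':(-47.5,-19),'t2':(-47.5,-95),}
def fit(im,st,uvs,thr=60,w=24,h=9,z=.106):
    A=[];B=[];g=cv2.cvtColor(im,cv2.COLOR_RGB2GRAY)
    for k,(u,v) in uvs.items():
        m=g[v-h:v+h+1,u-w:u+w+1]<thr
        r,c=np.nonzero(m)
        if len(r)<10: print(k,'none');continue
        # bbox centre in u (saddle arms symmetric), mean in v
        uv=((c.min()+c.max())/2+u-w,r.mean()+v-h)
        A.append(np.array(M[k])/1000);B.append(ray('wrist',[uv],z,st)[0,:2]);print(k,np.round(uv,1),c.max()-c.min(),B[-1].round(4))
    A=np.array(A);B=np.array(B);a=A-A.mean(0);b=B-B.mean(0)
    th=np.arctan2((a[:,0]*b[:,1]-a[:,1]*b[:,0]).sum(),(a*b).sum())
    R=np.array([[np.cos(th),-np.sin(th)],[np.sin(th),np.cos(th)]]);o=B.mean(0)-R@A.mean(0)
    print('yaw',np.degrees(th).round(2),'o',o.round(4),'res mm',((B-(A@R.T+o))*1e3).round(1).tolist())
    return R,o,np.degrees(th)
E
python3 - <<'E'
from h import *
d=np.load('d/w1.npz');st={'tcp_pos':d['p'],'tcp_rot':d['R']};im=d['im']
R,o,th=fit(im,st,{'p1':(233,54),'p2':(233,113),'b1':(338,119),'b2':(328,231)})
for p in [(-.0475,.082),(.0475,0),(0,0)]: print(p,(R@p+o).round(4))
# reprojection check of tray handle top corners and container rim
print(proj('wrist',[[*(R@p+o),z] for p,z in [((.0,.052),.134),((0,0.026),.134),((-.1,.15),.12),((.1,.15),.12)]],st).round(0))
t=R@(-.0475,.082)+o
go([t[0],t[1],.19],th+90)
E
```

```text
p1 [233.   54.5] 40 [0.4967 0.1378]
p2 [232.  112.8] 38 [0.4863 0.0903]
b1 [338.  119.1] 24 [0.578  0.0695]
b2 [328.  230.7] 22 [ 0.5563 -0.0352]
yaw -11.4 o [0.5212 0.0254] res mm [[0.9, -1.8], [0.4, -0.4], [-0.6, -0.5], [-0.6, 2.7]]
(-0.0475, 0.082) [0.4909 0.1152]
(0.0475, 0) [0.5678 0.016 ]
(0, 0) [0.5212 0.0254]
[[286. 123.]
 [285. 155.]
 [164.  -7.]
 [416.   3.]]
row [ 0.0844 -0.0384  0.1078] spin 0.032 | tcp [0.5147 0.0256 0.2978] yaw 80.45 q [-0.18  0.26  1.42 -0.    1.46 -0.01] t 4.7
```

Request:
play_rows --plan '[[[0.01,-0.01,0.02],0.01],[[0.02,-0.025,0.05],0.02],[[0.024,-0.038,0.08],0.032],[[0.024,-0.038,0.098],0.032],[[0.024,-0.038,0.1],0.032],[[0.024,-0.038,0.1],0.032],[[0.024,-0.038,0.1],0.032]]'

```text
time_s: 5.28
tcp_pos: [0.4821, 0.0556, 0.1991]
tcp_rot: [[0.197, 0.98, 0.002], [0.98, -0.197, -0.0], [0.0, 0.002, -1.0]]
contact_force: [0.4, 0.6, 0.6]
finger_gap: 0.202
grip_force: 39.3
```

Run:
```python
from h import *
st,im=snap('wrist','w2.png')
np.savez('d/w2.npz',im=im,p=st['tcp_pos'],R=st['tcp_rot'])
th=np.radians(-11.4);R=np.array([[np.cos(th),-np.sin(th)],[np.sin(th),np.cos(th)]]);o=np.array([.5212,.0254])
print({k:proj('wrist',[*(R@np.array(v)/1000+o),.108],st)[0].round() for k,v in M.items()})
go(st['tcp_pos'])
```

```text
{'p1': array([271.,  80.]), 'p2': array([271., 163.]), 'b1': array([418., 167.]), 'b2': array([399., 312.]), 't1': array([271., 270.]), 't2': array([271., 356.])}
row [ 0.     -0.0001  0.0002] spin 0 | tcp [0.4822 0.0556 0.1993] yaw 78.64 q [-0.13  0.26  1.68 -0.    1.2   0.07] t 5.33
```

View pics/w2.png

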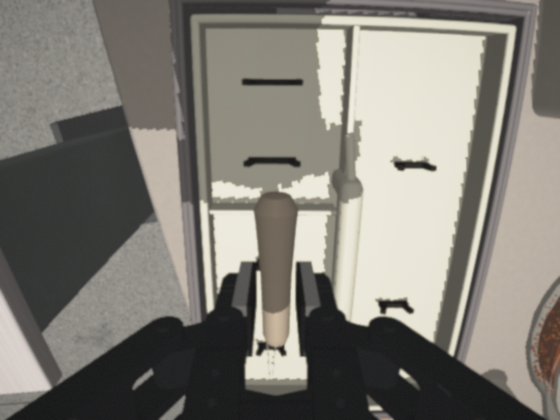

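Saddles now at (272,81), (271,161), (414,164) and (395,305), and the pestle's axis is at column 276.

Run:
```python
from h import *
d=np.load('d/w2.npz');st={'tcp_pos':d['p'],'tcp_rot':d['R']};im=d['im']
K,D,T=P('wrist',st);print(K.round(1).tolist(),D.round(3),T[:3,3])
g=cv2.cvtColor(im,cv2.COLOR_RGB2GRAY)
for z in (.106,.100):
    R,o,th=fit(im,st,{'p1':(272,81),'p2':(271,161),'b1':(414,164),'b2':(395,305)},w=40,h=10,z=z)
    for p in [(-.0475,.082),(.0475,0),(0,0)]: print(p,(R@p+o).round(4))
# held pestle: edges by colour in rows 210..330
for v in (215,240,262): print(v,g[v,240:312:3])
a=ray('wrist',[[180,3],[530,12],[195,17],[515,28],[212,207],[335,209]],.12,st)
for i in (0,2,4):
    e=a[i+1]-a[i];print(np.degrees(np.arctan2(e[1],e[0])))
```

```text
[[360.7, 0.0, 275.6], [0.0, 360.7, 207.1], [0.0, 0.0, 1.0]] [-0.086  0.     0.     0.     0.   ] [0.49742535 0.1352129  0.33312975]
p1 [272.   81.9] 58 [0.4964 0.1385]
p2 [271.5 160.7] 55 [0.4866 0.0914]
b1 [414.5 165. ] 39 [0.577  0.0708]
b2 [395.  304.7] 32 [ 0.5552 -0.0324]
yaw -11.46 o [0.5207 0.0269] res mm [[1.0, -2.7], [1.1, -0.8], [-1.1, -0.5], [-1.1, 4.1]]
(-0.0475, 0.082) [0.4904 0.1167]
(0.0475, 0) [0.5672 0.0175]
(0, 0) [0.5207 0.0269]
p1 [272.   81.9] 58 [0.4964 0.1386]
p2 [271.5 160.7] 55 [0.4863 0.0902]
b1 [414.5 165. ] 39 [0.5791 0.0691]
b2 [395.  304.7] 32 [ 0.5567 -0.0368]
yaw -11.46 o [0.5215 0.0251] res mm [[0.2, -0.8], [0.0, -0.2], [0.2, -0.4], [-0.4, 1.4]]
(-0.0475, 0.082) [0.4912 0.1149]
(0.0475, 0) [0.568  0.0157]
(0, 0) [0.5215 0.0251]
215 [231 231 231 231 229 112  93 100 104 107 109 111 111 111 108 106 102  98
  90 152 221 222 224 230]
240 [233 233 233 233 233 229 105  95  99 103 106 106 107 105 104 103  99  90
 151 232 233 233 232 232]
262 [187 115 116 116  99  81  50  89  98 102 105 106 106 106 104 100  95 103
 221 100 108 115 115 115]
-11.198781331283813
-11.826128190902807
-12.304708011629161
```

Run:
```python
from h import *
d=np.load('d/w2.npz');st={'tcp_pos':d['p'],'tcp_rot':d['R']}
a=ray('wrist',[[276,192],[275.5,347]],st['tcp_pos'][2]-.0047,st)
print(a.round(4),np.linalg.norm(a[0]-a[1]));m=a.mean(0)
off=(m-st['tcp_pos']);print('pestle-tcp in tool',(st['tcp_rot'].T@off).round(4))
e=a[0]-a[1];print(np.degrees(np.arctan2(e[1],e[0])))
for z in (.14,.1125):
  t=np.array([.491,.1153]);go([t[0]-off[0],t[1]-off[1],z],78.5)
```

```text
[[0.49   0.0957 0.1944]
 [0.4749 0.0209 0.1944]] 0.07628495534466379
pestle-tcp in tool [ 0.0027 -0.0002  0.0047]
78.56878773305905
row [ 0.0576 -0.0031  0.0593] spin 0.002 | tcp [0.4822 0.0556 0.1993] yaw 78.64 q [-0.13  0.26  1.68 -0.    1.2   0.07] t 5.33
row [ 0.0576 -0.0032  0.0868] spin 0.002 | tcp [0.4822 0.0556 0.1993] yaw 78.64 q [-0.13  0.26  1.68 -0.    1.2   0.07] t 5.33
```

Request:
play_rows --plan '[[[0.02,-0.001,0],0],[[0.045,-0.002,0.01],0],[[0.058,-0.003,0.025],0],[[0.058,-0.003,0.045],0],[[0.058,-0.003,0.06],0],[[0.058,-0.003,0.068],0],[[0.058,-0.003,0.072],0],[[0.058,-0.003,0.072],0]]'

```text
time_s: 6.0
tcp_pos: [0.4901, 0.1132, 0.1261]
tcp_rot: [[0.197, 0.98, 0.0], [0.98, -0.197, -0.0], [0.0, 0.0, -1.0]]
contact_force: [-0.3, 0.5, -1.1]
finger_gap: 0.203
grip_force: 39.3
```

Run:
```python
from h import *
st,im=snap('wrist','w3.png'); snap('scene','s3.png')
im2=cv2.imread('pics/s3.png')
b=cv2.resize(im2[150:300,90:290],(560,420),interpolation=cv2.INTER_CUBIC)
cv2.imwrite('pics/c3.png',cv2.resize(np.hstack([im[:,:,::-1],b]),(800,300)))
go([.4884,.1127,.1125],78.5,st);print(st['contact_force'])
```

```text
row [-0.0008 -0.0015  0.0136] spin 0.002 | tcp [0.4901 0.1132 0.1261] yaw 78.63 q [-0.01  0.39  1.71  0.    1.04  0.19] t 6.0
[-0.32002059  0.4788413  -1.14564018]
```

View pics/c3.png

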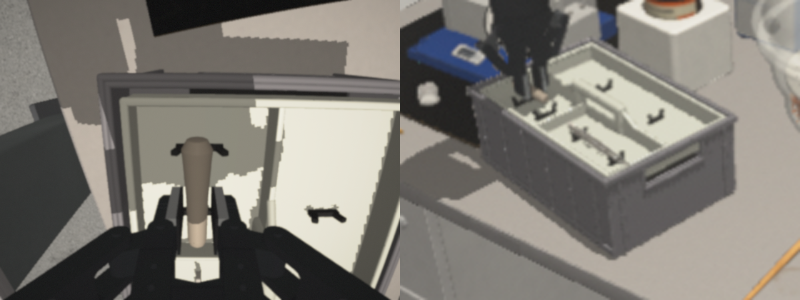

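Left half: the pestle (197,190) lies over its far saddle (arms 170–228, row 151), nearly centred. Right half: the gripper sits in the pestle bay, clear of the bar. I'll measure the lateral offset before lowering.

Run:
```python
from h import *
im=cv2.imread('pics/w3.png');g=cv2.cvtColor(im,cv2.COLOR_BGR2GRAY);st=env.get_state()
for v in range(204,222,2):
    c=np.nonzero(g[v,225:335]<50)[0]+225; print(v,c.min() if len(c) else 0,c.max() if len(c) else 0,end=' | ')
R=np.array(st['tcp_rot'])
for z in (.110,.104):
  for u in [(238,212),(321,212),(279.5,212)]: print(z,u,(R.T@(ray('wrist',[u],z,st)[0]-st['tcp_pos'])).round(4))
for v in (240,260): print(g[v,250:305:2])
```

```text
204 247 311 | 206 247 311 | 208 244 313 | 210 241 316 | 212 240 318 | 214 240 318 | 216 241 318 | 218 0 0 | 220 0 0 | 0.11 (238, 212) [ 0.0281 -0.017   0.0168]
0.11 (321, 212) [0.0281 0.0199 0.0169]
0.11 (279.5, 212) [0.0281 0.0015 0.0169]
0.104 (238, 212) [ 0.0259 -0.0176  0.0228]
0.104 (321, 212) [0.026  0.0207 0.0229]
0.104 (279.5, 212) [0.026  0.0015 0.0229]
[138 138 138 124  90  91  96  99 101 102 105 105 105 106 105 104 104 102
 101  98  94  89 100 135 138 139 139 137]
[200 155 120 137 143  94  93  96  99 102 104 105 106 107 105 104 103 102
 100  95  91 100 136 125 117 127 195 214]
```

Request:
play_rows --plan '[[[0,0.001,0.002],0],[[0,0.001,0.005],0],[[0,0.001,0.008],0],[[0,0.001,0.01],0],[[0,0.001,0.011],0],[[0,0.001,0.012],0],[[0,0.001,0.012],0]]'

```text
time_s: 6.68
tcp_pos: [0.4906, 0.1132, 0.1136]
tcp_rot: [[0.197, 0.98, -0.0], [0.98, -0.197, 0.0], [-0.0, -0.0, -1.0]]
contact_force: [0.0, 0.6, -0.2]
finger_gap: 0.203
grip_force: 39.3
```

Request:
play_rows --plan '[[[0,0,0.001],0],[[0,0,0.002],0],[[0,0,0.002],0],[[0,0,0.002],0]]'

```text
time_s: 7.02
tcp_pos: [0.4907, 0.1132, 0.1118]
tcp_rot: [[0.197, 0.98, 0.0], [0.98, -0.197, -0.0], [0.0, 0.0, -1.0]]
contact_force: [-0.3, 0.0, -0.4]
finger_gap: 0.203
grip_force: 39.3
```

Request:
play_rows --plan '[[[0,0,0.001],0],[[0,0,0.0015],0],[[0,0,0.0015],0],[[0,0,0.0015],0]]'

```text
time_s: 7.35
tcp_pos: [0.4908, 0.1132, 0.1116]
tcp_rot: [[0.197, 0.981, 0.001], [0.981, -0.197, -0.0], [-0.0, 0.001, -1.0]]
contact_force: [-4.8, -0.4, 13.0]
finger_gap: 0.199
grip_force: 41.0
```

Request:
play_rows --plan '[[[0,0,-0.0007],0],[[0,0,-0.0007],0],[[0,0,-0.0007],0],[[0,0,-0.0007],0],[[0,0,-0.0007],0],[[0,0,-0.0007],0]]' --grip 40

```text
time_s: 7.85
tcp_pos: [0.4906, 0.1132, 0.1109]
tcp_rot: [[0.197, 0.98, -0.0], [0.98, -0.197, 0.0], [-0.0, -0.0, -1.0]]
contact_force: [0.0, -0.2, -0.2]
finger_gap: 0.398
grip_force: 0.0
```

Request:
play_rows --plan '[[[0,0,-0.01],0],[[0,0,-0.03],0],[[0,0,-0.06],0],[[-0.02,0,-0.09],0],[[-0.05,0,-0.1],0],[[-0.06,0,-0.1],0],[[-0.06,0,-0.1],0],[[-0.06,0,-0.1],0]]'

```text
time_s: 8.52
tcp_pos: [0.4786, 0.0545, 0.2107]
tcp_rot: [[0.198, 0.98, -0.001], [0.98, -0.198, 0.0], [0.0, -0.001, -1.0]]
contact_force: [0.1, 0.1, -1.2]
finger_gap: 0.401
grip_force: 0.0
```

Run:
```python
from h import *
st,im=snap('wrist','w4.png')
np.savez('d/w4.npz',im=im,p=st['tcp_pos'],R=st['tcp_rot'])
spot('wrist','pestle_mid',st)
go([.495,-.275,.20],2)
```

```text
wrist pestle_mid 0.76 [0.49   0.1214 0.1156] [273. 109.]
row [-0.3205  0.0809  0.0101] spin 1.338 | tcp [0.4786 0.0551 0.2103] yaw 78.68 q [-0.13  0.24  1.67  0.    1.23  0.07] t 8.62
```

View pics/w4.png

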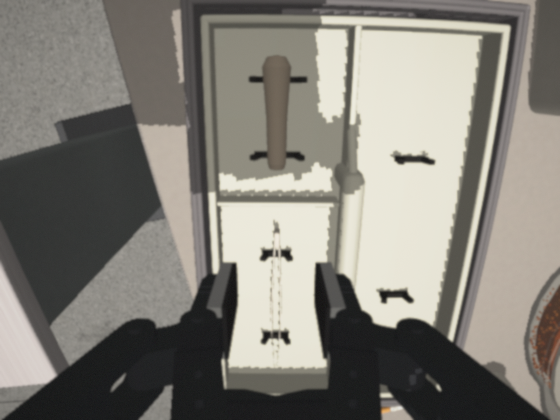

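The pestle lies in both notches (rows 79 and 155, axis column 275), spanning rows 57–170. Now the brush.

Request:
play_rows --plan '[[[-0.03,0.01,0],0.12],[[-0.065,0.02,0],0.24],[[-0.1,0.03,0],0.36],[[-0.14,0.04,0],0.48],[[-0.18,0.05,0],0.6],[[-0.22,0.06,0],0.72],[[-0.26,0.07,0],0.84],[[-0.29,0.076,0],0.96]]' --grip 60

```text
time_s: 9.28
tcp_pos: [0.4965, -0.247, 0.21]
tcp_rot: [[0.918, 0.395, -0.001], [0.395, -0.918, 0.001], [-0.001, -0.001, -1.0]]
contact_force: [1.1, 0.2, -0.3]
finger_gap: 0.598
grip_force: 0.0
```

```bash
python3 -c "
from h import *
go([.495,-.275,.15],2.3)"
```

```text
row [-0.0124  0.0251  0.06  ] spin 0.366 | tcp [ 0.4965 -0.247   0.21  ] yaw 23.29 q [-0.67  0.4   1.45 -0.    1.29  0.49] t 9.28
```

Request:
play_rows --plan '[[[-0.004,0.008,0.01],0.1],[[-0.008,0.016,0.025],0.2],[[-0.012,0.025,0.04],0.3],[[-0.012,0.025,0.055],0.366],[[-0.012,0.025,0.06],0.366],[[-0.012,0.025,0.06],0.366],[[-0.012,0.025,0.06],0.366]]'

```text
time_s: 9.87
tcp_pos: [0.4958, -0.272, 0.1512]
tcp_rot: [[0.999, 0.05, -0.0], [0.05, -0.999, 0.0], [-0.0, -0.0, -1.0]]
contact_force: [-0.2, 0.9, 0.4]
finger_gap: 0.602
grip_force: 0.0
```

Run:
```python
from h import *
st,im=snap('wrist','w5.png')
np.savez('d/w5.npz',im=im,p=st['tcp_pos'],R=st['tcp_rot'])
spot('wrist','brush_mid',st,2)
print(proj('wrist',[[.3779,-.2799,.005],[.5033,-.2751,.005],[.5547,-.2732,.005],[.45,-.277,.005]],st).round(0))
hs=cv2.cvtColor(im,cv2.COLOR_RGB2HSV)
for v in range(20,300,20):
    c=np.nonzero((hs[v,:,1]>95)&(hs[v,:,0]<30))[0]
    if len(c): print(v,c.min(),c.max(),np.median(c),(ray('wrist',[[np.median(c),v]],.005,st)[0]).round(4))
go(st['tcp_pos'])
```

```text
wrist brush_mid 0.77 [ 0.5367 -0.2707  0.0052] [275. 141.]
[[277. 316.]
 [279. 183.]
 [280. 118.]
 [278. 244.]]
20 277 286 281.5 [ 0.6238 -0.2705  0.005 ]
40 275 287 281.0 [ 0.6103 -0.2709  0.005 ]
120 274 284 279.0 [ 0.5532 -0.2725  0.005 ]
140 273 284 278.5 [ 0.5379 -0.273   0.005 ]
160 273 284 278.5 [ 0.5223 -0.2738  0.005 ]
180 273 283 278.0 [ 0.5061 -0.2743  0.005 ]
200 273 282 277.5 [ 0.4893 -0.2748  0.005 ]
220 273 282 277.5 [ 0.4719 -0.2757  0.005 ]
240 273 281 277.0 [ 0.4539 -0.2762  0.005 ]
260 273 280 276.5 [ 0.435  -0.2768  0.005 ]
280 273 279 276.0 [ 0.4154 -0.2773  0.005 ]
row [-0.0001 -0.0004  0.0007] spin 0 | tcp [ 0.4959 -0.2724  0.1519] yaw 2.8 q [-0.71  0.48  1.49  0.    1.17  0.81] t 9.97
```

View pics/w5.png

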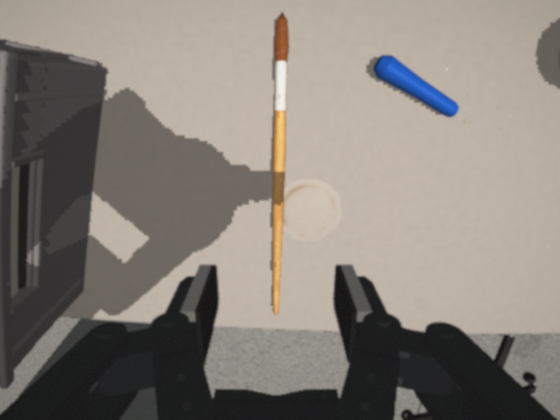

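The brush runs from the bristle tip (282,13) to the tail (276,314); its middle is at about x 0.504, y -0.2745, and the way down is clear.

Request:
play_rows --plan '[[[0.002,0.001,0.03],0.016],[[0.005,0.002,0.06],0.016],[[0.008,0.0025,0.09],0.016],[[0.008,0.0025,0.112],0.016],[[0.008,0.0025,0.128],0.016],[[0.008,0.0025,0.136],0.016],[[0.008,0.0025,0.137],0.016],[[0.008,0.0025,0.137],0.016]]' --grip 35 --squeeze 35

```text
time_s: 10.63
tcp_pos: [0.5039, -0.275, 0.0148]
tcp_rot: [[1.0, 0.031, 0.001], [0.031, -1.0, -0.001], [0.001, 0.001, -1.0]]
contact_force: [-0.4, -0.3, 0.8]
finger_gap: 0.352
grip_force: 0.0
```

Request:
play_rows --plan '[[[0,0,0],0],[[0,0,0],0],[[0,0,0],0],[[0,0,0],0],[[0,0,0],0],[[0,0,0],0],[[0,0,0],0]]' --grip 0

```text
time_s: 11.22
tcp_pos: [0.5051, -0.2764, 0.0177]
tcp_rot: [[1.0, 0.031, 0.005], [0.031, -1.0, -0.005], [0.005, 0.005, -1.0]]
contact_force: [-3.6, 0.6, 19.7]
finger_gap: -0.001
grip_force: 10.0
```

The jaws closed on top of the brush (TCP too high: tips at 10 mm). I'll rise, open and look again.

Request:
play_rows --plan '[[[0,0,-0.02],0],[[0,0,-0.05],0],[[0,0,-0.09],0],[[0,0,-0.12],0],[[0,0,-0.137],0],[[0,0,-0.137],0],[[0,0,-0.137],0]]'

```text
time_s: 11.8
tcp_pos: [0.5037, -0.2749, 0.1521]
tcp_rot: [[1.0, 0.031, 0.002], [0.031, -1.0, -0.002], [0.002, 0.002, -1.0]]
contact_force: [0.1, 0.2, -0.3]
finger_gap: 0.002
grip_force: 0.0
```

Run:
```python
from h import *
st,im=snap('wrist','w6.png')
hs=cv2.cvtColor(im,cv2.COLOR_RGB2HSV)
L=[]
for v in range(5,330,10):
    c=np.nonzero((hs[v,:,1]>95)&(hs[v,:,0]<30))[0]
    c=c[(c>150)&(c<420)]
    if len(c): 
        w=ray('wrist',[[np.median(c),v]],.005,st)[0];L.append(w[:2]);print(v,c.min(),c.max(),w[:2].round(4),end=' | ')
L=np.array(L);k=np.polyfit(L[:,0],L[:,1],1);print('\nangle',np.degrees(np.arctan(k[0])),'y at .504',np.polyval(k,.504),np.abs(np.polyval(k,L[:,0])-L[:,1]).max())
print(st['finger_gap'])
go([.504,np.polyval(k,.504),.009],np.degrees(np.arctan(k[0])),st)
```

```text
35 271 280 [ 0.6219 -0.2722] | 45 270 281 [ 0.615  -0.2724] | 55 269 282 [ 0.6081 -0.2726] | 65 270 281 [ 0.6011 -0.2728] | 125 271 280 [ 0.5573 -0.2742] | 135 270 281 [ 0.5497 -0.2745] | 145 270 281 [ 0.542  -0.2747] | 155 270 281 [ 0.5341 -0.275 ] | 165 270 281 [ 0.5261 -0.2753] | 175 270 280 [ 0.518  -0.2751] | 185 271 280 [ 0.5097 -0.2758] | 195 271 280 [ 0.5013 -0.2761] | 205 271 281 [ 0.4928 -0.2767] | 215 271 280 [ 0.4841 -0.2766] | 225 271 280 [ 0.4752 -0.2769] | 235 271 279 [ 0.4661 -0.2768] | 245 271 279 [ 0.4569 -0.2771] | 255 272 279 [ 0.4475 -0.2778] | 
angle 1.8009919536727332 y at .504 -0.2758986098989325 0.0004883464733609344
0.001825261080572328
row [0.     0.0008 0.1431] spin -0.001 | tcp [ 0.5037 -0.2749  0.1521] yaw 1.77 q [-0.7   0.5   1.47 -0.    1.18  0.84] t 11.8
```

Request:
play_rows --plan '[[[0,0.001,0.03],0],[[0,0.001,0.065],0],[[0,0.001,0.095],0],[[0,0.001,0.12],0],[[0,0.001,0.134],0],[[0,0.001,0.141],0],[[0,0.001,0.143],0],[[0,0.001,0.143],0]]' --grip 35

```text
time_s: 12.52
tcp_pos: [0.5029, -0.2751, 0.0078]
tcp_rot: [[1.0, 0.031, -0.002], [0.031, -1.0, 0.002], [-0.002, -0.002, -1.0]]
contact_force: [-0.7, -0.8, -0.2]
finger_gap: 0.353
grip_force: 0.0
```

Request:
play_rows --plan '[[[0,0,0],0],[[0,0,0],0],[[0,0,0],0],[[0,0,0],0],[[0,0,0],0],[[0,0,0],0],[[0,0,0],0]]' --grip 0

```text
time_s: 13.1
tcp_pos: [0.5038, -0.276, 0.0085]
tcp_rot: [[1.0, 0.031, 0.001], [0.031, -1.0, -0.001], [0.001, 0.001, -1.0]]
contact_force: [-0.3, 1.8, 6.6]
finger_gap: 0.098
grip_force: 35.4
```

Request:
play_rows --plan '[[[0,0,-0.01],0],[[0,0,-0.035],0],[[0,0,-0.065],0],[[0,0,-0.1],0],[[0,0,-0.135],0],[[0,0,-0.17],0],[[0,0,-0.205],0],[[0,0,-0.24],0]]'

```text
time_s: 13.77
tcp_pos: [0.5031, -0.2754, 0.2502]
tcp_rot: [[1.0, 0.031, -0.0], [0.031, -1.0, 0.0], [-0.0, -0.0, -1.0]]
contact_force: [-0.2, -0.3, 0.3]
finger_gap: 0.093
grip_force: 34.2
```

```bash
python3 -c "
from h import *
st,im=snap('wrist','w7.png');print(st['finger_gap'],st['grip_force'])
go([.568,.016,.25],78.5)
go([.568-.012,.016-.06,.25],78.5)"
```

```text
0.09265216701222154 34.15291607379913
row [ 0.0722 -0.2906  0.006 ] spin -1.339 | tcp [ 0.5047 -0.2767  0.2576] yaw 1.78 q [-0.7   0.41  1.32 -0.    1.41  0.83] t 13.82
row [ 0.0584 -0.231   0.0063] spin -1.339 | tcp [ 0.5047 -0.2767  0.2576] yaw 1.78 q [-0.7   0.41  1.32 -0.    1.41  0.83] t 13.82
```

Request:
play_rows --plan '[[[0.005,-0.02,0],-0.12],[[0.01,-0.04,0],-0.24],[[0.016,-0.06,0],-0.36],[[0.022,-0.085,0],-0.48],[[0.028,-0.11,0],-0.6],[[0.034,-0.135,0],-0.72],[[0.04,-0.16,0],-0.84],[[0.046,-0.185,0],-0.96]]'

```text
time_s: 14.48
tcp_pos: [0.5436, -0.0881, 0.2481]
tcp_rot: [[0.543, 0.84, -0.0], [0.84, -0.543, 0.0], [-0.0, -0.0, -1.0]]
contact_force: [0.4, -0.3, -0.2]
finger_gap: 0.092
grip_force: 34.2
```

```bash
python3 -c "
from h import *
go([.556,-.044,.23],78.5)"
```

```text
row [ 0.0437 -0.0136  0.0181] spin -0.373 | tcp [ 0.5436 -0.0881  0.2481] yaw 57.11 q [-0.37  0.36  1.4   0.    1.37  0.2 ] t 14.48
```

Request:
play_rows --plan '[[[0.012,-0.004,0.005],-0.11],[[0.025,-0.008,0.01],-0.22],[[0.038,-0.012,0.015],-0.33],[[0.0437,-0.0136,0.018],-0.373],[[0.0437,-0.0136,0.018],-0.373],[[0.0437,-0.0136,0.018],-0.373]]'

```text
time_s: 14.98
tcp_pos: [0.5562, -0.0454, 0.23]
tcp_rot: [[0.207, 0.978, -0.0], [0.978, -0.207, -0.0], [-0.0, -0.0, -1.0]]
contact_force: [0.4, -0.9, -0.2]
finger_gap: 0.095
grip_force: 34.2
```

Run:
```python
from h import *
st,im=snap('wrist','w8.png')
np.savez('d/w8.npz',im=im,p=st['tcp_pos'],R=st['tcp_rot'])
go([.568,.016,.25],78.5)
```

```text
row [ 0.0628 -0.0013 -0.0198] spin -0.008 | tcp [ 0.5562 -0.0457  0.2302] yaw 78.04 q [-0.29  0.39  1.41 -0.    1.34 -0.08] t 15.03
```

View pics/w8.png

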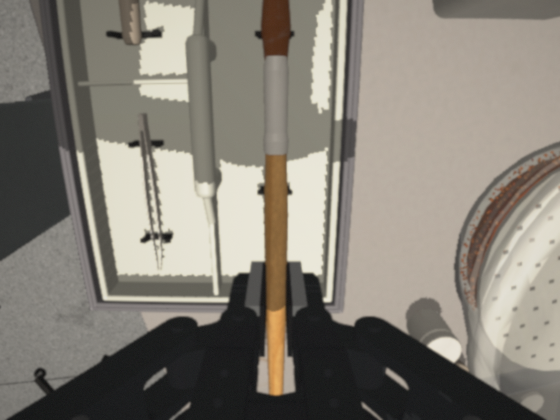

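The brush is held straight down column 276 (bristles up-image). Its saddles are at (275,34) and (275,190), centred under it; the pestle and tweezers lie undisturbed.

Run:
```python
from h import *
d=np.load('d/w8.npz');st={'tcp_pos':d['p'],'tcp_rot':d['R']};im=d['im'];g=cv2.cvtColor(im,cv2.COLOR_RGB2GRAY)
S=[]
for v0 in (34,190):
    r,c=np.nonzero(g[v0-10:v0+11,250:302]<55);uv=((c.min()+c.max())/2+250,r.mean()+v0-10)
    for z in (.106,.102):
        w=ray('wrist',[uv],z,st)[0];print(v0,c.min()+250,c.max()+250,uv,z,(st['tcp_rot'].T@(w-st['tcp_pos'])).round(4),w.round(4))
    S.append(w)
m=(S[0]+S[1])/2;e=S[0]-S[1];print('mid',m.round(4),np.linalg.norm(e),'yaw',np.degrees(np.arctan2(e[1],e[0])))
for v in (60,100,140,180,220,250):
    c=np.nonzero((g[v,245:310]<165)&(g[v,245:310]>35))[0]+245; print(v,g[v,258:296:3])
go([m[0],m[1],.15],78.5)
```

```text
34 256 292 (np.float64(274.0), np.float64(32.960912052117266)) 0.106 [ 0.1158 -0.0014  0.124 ] [0.5786 0.0682 0.106 ]
34 256 292 (np.float64(274.0), np.float64(32.960912052117266)) 0.102 [ 0.1163 -0.0014  0.128 ] [0.5787 0.0688 0.102 ]
190 259 289 (np.float64(274.0), np.float64(190.06896551724137)) 0.106 [ 0.0077 -0.0014  0.124 ] [ 0.5563 -0.0376  0.106 ]
190 259 289 (np.float64(274.0), np.float64(190.06896551724137)) 0.102 [ 0.0066 -0.0014  0.128 ] [ 0.5561 -0.0387  0.102 ]
mid [0.5674 0.015  0.102 ] 0.10978776557579244 yaw 78.08809465442836
60 [130 130 112 125 138 148 149 141 131 119 124 130 131]
100 [132 131 113 128 138 145 146 143 136 122 126 132 133]
140 [132 130 116 132 140 150 152 146 137 126 118 133 132]
180 [228 227 156  91  97 112 113 111 105 102 216 228 229]
220 [228 227 137  90  96 107 109 107 105  98 208 229 230]
250 [229 228 180  86  98 108 108 112 105  99 218 230 230]
row [ 0.0618 -0.0017  0.0802] spin -0.008 | tcp [ 0.5562 -0.0457  0.2302] yaw 78.04 q [-0.29  0.39  1.41 -0.    1.34 -0.08] t 15.03
```

Request:
play_rows --plan '[[[0.02,-0.001,0.01],0],[[0.045,-0.0015,0.03],0],[[0.062,-0.0015,0.055],0],[[0.062,-0.0015,0.08],0],[[0.062,-0.0015,0.098],0],[[0.062,-0.0015,0.104],0],[[0.062,-0.0015,0.105],0],[[0.062,-0.0015,0.105],0]]'

```text
time_s: 15.7
tcp_pos: [0.5681, 0.015, 0.1259]
tcp_rot: [[0.207, 0.978, 0.001], [0.978, -0.207, -0.0], [0.0, 0.001, -1.0]]
contact_force: [0.2, 1.0, -0.4]
finger_gap: 0.098
grip_force: 34.2
```

Run:
```python
from h import *
st,im=snap('wrist','w9.png');g=cv2.cvtColor(im,cv2.COLOR_RGB2GRAY);snap('scene','s9.png')
R=np.array(st['tcp_rot']);w=st['tcp_pos']+R@np.array([.055,0,st['tcp_pos'][2]-.104]);uv=proj('wrist',w,st)[0];print('pred b1',uv)
b=cv2.resize(cv2.imread('pics/s9.png')[150:300,90:290],(560,420),interpolation=cv2.INTER_CUBIC)
cv2.imwrite('pics/c9.png',cv2.resize(np.hstack([im[:,:,::-1],b]),(800,300)))
u,v=uv.astype(int)
for r in range(v-14,v+15,3):
    c=np.nonzero(g[r,u-40:u+40]<50)[0]+u-40; print(r,c.min() if len(c) else 0,c.max() if len(c) else 0,end=' | ')
go([.5674,.015,.1065],78.1,st);print(st['contact_force'])
```

```text
pred b1 [276.30777741 149.54184963]
135 0 0 | 138 0 0 | 141 0 0 | 144 253 298 | 147 250 300 | 150 246 304 | 153 247 304 | 156 0 0 | 159 0 0 | 162 0 0 | row [-0.0001 -0.0007  0.0194] spin -0.001 | tcp [0.5681 0.015  0.1259] yaw 78.06 q [-0.18  0.52  1.51 -0.    1.11  0.03] t 15.7
[ 0.15679038  1.01239266 -0.42818449]
```

View pics/c9.png

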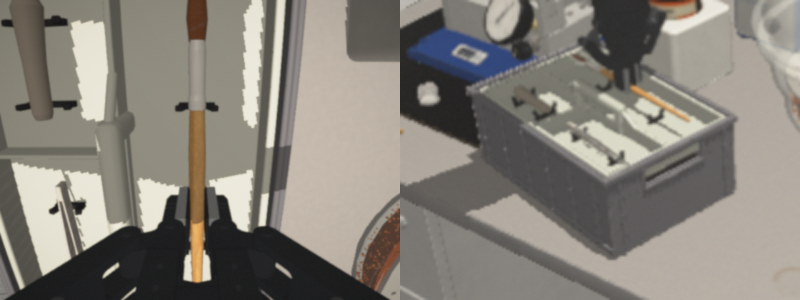

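The brush (column 196 in the crop) is centred on the saddle (arms 176–216, row 106). The pestle is in place. Lowering.

Request:
play_rows --plan '[[[0,0,0.004],0],[[0,0,0.008],0],[[0,0,0.012],0],[[0,0,0.015],0],[[0,0,0.017],0],[[0,0,0.018],0],[[0,0,0.018],0],[[0,0,0.018],0]]'

```text
time_s: 16.47
tcp_pos: [0.5677, 0.0156, 0.1071]
tcp_rot: [[0.206, 0.979, 0.0], [0.979, -0.206, -0.0], [0.0, 0.0, -1.0]]
contact_force: [-1.4, 0.1, 0.0]
finger_gap: 0.096
grip_force: 34.2
```

Request:
play_rows --plan '[[[0,0,0.0005],0],[[0,0,0.001],0],[[0,0,0.0015],0],[[0,0,0.0015],0]]'

```text
time_s: 16.8
tcp_pos: [0.5678, 0.0155, 0.1062]
tcp_rot: [[0.205, 0.979, 0.001], [0.979, -0.205, -0.0], [-0.0, 0.001, -1.0]]
contact_force: [-1.9, 0.2, 5.0]
finger_gap: 0.095
grip_force: 34.7
```

Contact (5 N) at the expected height. Releasing, then going up.

Request:
play_rows --plan '[[[0,0,0],0],[[0,0,0],0],[[0,0,0],0],[[0,0,0],0],[[0,0,0],0],[[0,0,0],0]]' --grip 30

```text
time_s: 17.3
tcp_pos: [0.5676, 0.0155, 0.1054]
tcp_rot: [[0.206, 0.979, -0.0], [0.979, -0.206, 0.0], [-0.0, -0.0, -1.0]]
contact_force: [0.7, -0.4, -0.1]
finger_gap: 0.298
grip_force: 0.0
```

Request:
play_rows --plan '[[[0,0,-0.01],0],[[0,0,-0.03],0],[[0,0,-0.06],0],[[-0.02,-0.02,-0.09],0],[[-0.04,-0.04,-0.11],0],[[-0.06,-0.048,-0.11],0],[[-0.06,-0.048,-0.11],0],[[-0.06,-0.048,-0.11],0]]'

```text
time_s: 17.97
tcp_pos: [0.5082, -0.0338, 0.2165]
tcp_rot: [[0.207, 0.978, 0.001], [0.978, -0.207, -0.0], [0.0, 0.001, -1.0]]
contact_force: [0.3, 0.6, 0.5]
finger_gap: 0.3
grip_force: 0.0
```

Run:
```python
from h import *
st,im=snap('wrist','w10.png')
np.savez('d/w10.npz',im=im,p=st['tcp_pos'],R=st['tcp_rot'])
o=np.array([.5212,.0252]);th=np.radians(-11.7);R=np.array([[np.cos(th),-np.sin(th)],[np.sin(th),np.cos(th)]])
print('bar top corners',proj('wrist',[[*(R@np.array(p)+o),.134] for p in [(-.007,.052),(.007,.052),(.007,-.052),(-.007,-.052)]],st).round(0).tolist())
go(st['tcp_pos'],78.2,st)
```

```text
bar top corners [[264.0, 29.0], [289.0, 29.0], [288.0, 207.0], [266.0, 207.0]]
row [0. 0. 0.] spin -0.003 | tcp [ 0.5082 -0.0338  0.2165] yaw 78.05 q [-0.3   0.3   1.58  0.    1.26 -0.09] t 17.97
```

View pics/w10.png

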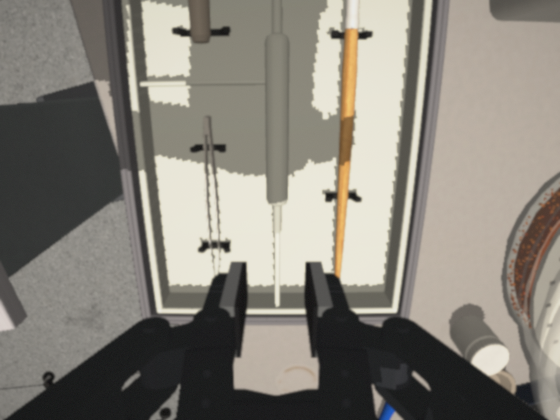

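The brush lies in both notches (350,34 and 341,195), the pestle and tweezers are in theirs. The bar spans (265–289, 33–203), matching my prediction. Going to the bar.

```bash
python3 -c "
from h import *
go([.5211,.0252,.16],78.2);go([.5211,.0252,.115],78.2)"
```

```text
row [0.0598 0.0003 0.0559] spin -0.002 | tcp [ 0.5085 -0.0332  0.2159] yaw 78.11 q [-0.3   0.3   1.58  0.    1.26 -0.09] t 18.02
row [0.0598 0.0002 0.1009] spin -0.002 | tcp [ 0.5085 -0.0332  0.2159] yaw 78.11 q [-0.3   0.3   1.58  0.    1.26 -0.09] t 18.02
```

Request:
play_rows --plan '[[[0.02,0,0.005],0],[[0.045,0.0005,0.015],0],[[0.06,0.0005,0.03],0],[[0.06,0.0005,0.045],0],[[0.06,0.0005,0.056],0],[[0.06,0.0005,0.056],0],[[0.06,0.0005,0.056],0]]' --grip 38

```text
time_s: 18.6
tcp_pos: [0.5213, 0.0259, 0.1592]
tcp_rot: [[0.205, 0.979, -0.001], [0.979, -0.205, 0.0], [0.0, -0.001, -1.0]]
contact_force: [-0.4, -0.0, -0.6]
finger_gap: 0.38
grip_force: 0.0
```

Run:
```python
from h import *
st,im=snap('wrist','w11.png')
g=cv2.cvtColor(im,cv2.COLOR_RGB2GRAY)
for v in (150,180,200): print(v,g[v,240:320:3])
go([.5211,.0252,.115],78.2,st)
```

```text
150 [137 137 137 135 137 136 137 137 130  98 101 128 136 133 111 100 118 137
 136 136 136 137 136 136 136 137 136]
180 [137 137 137 136 138 137 137 129 115 125 131 134 135 135 133 128 121 116
 138 138 138 136 138 136 136 137 137]
200 [136 136 135 137 136 135 135 130 115 125 131 135 134 134 134 128 120 118
 137 137 137 137 137 137 137 137 137]
row [-0.0008  0.      0.0442] spin -0.0 | tcp [0.5213 0.0259 0.1592] yaw 78.18 q [-0.18  0.38  1.62  0.    1.14  0.03] t 18.6
```

Request:
play_rows --plan '[[[0,0.0005,0.01],0],[[0,0.0005,0.02],0],[[0,0.0005,0.03],0],[[0,0.0005,0.038],0],[[0,0.0005,0.042],0],[[0,0.0005,0.044],0],[[0,0.0005,0.044],0]]'

```text
time_s: 19.23
tcp_pos: [0.5216, 0.0252, 0.1151]
tcp_rot: [[0.206, 0.979, -0.001], [0.979, -0.206, 0.0], [0.0, -0.001, -1.0]]
contact_force: [-0.3, 0.5, -0.8]
finger_gap: 0.381
grip_force: 0.0
```

Request:
play_rows --plan '[[[0,0,0],0],[[0,0,0],0],[[0,0,0],0],[[0,0,0],0],[[0,0,0],0],[[0,0,0],0],[[0,0,0],0],[[0,0,0],0]]' --grip 0 --squeeze 90

```text
time_s: 19.9
tcp_pos: [0.5218, 0.0252, 0.1161]
tcp_rot: [[0.205, 0.979, 0.001], [0.979, -0.205, -0.0], [-0.0, 0.001, -1.0]]
contact_force: [-2.5, -0.3, 5.9]
finger_gap: 0.145
grip_force: 88.8
```

Request:
play_rows --plan '[[[0,0,-0.001],0],[[0,0,-0.003],0],[[0,0,-0.005],0],[[0,0,-0.008],0],[[0,0,-0.011],0],[[0,0,-0.014],0],[[0,0,-0.017],0],[[0,0,-0.02],0]]'

```text
time_s: 20.57
tcp_pos: [0.5216, 0.0252, 0.1358]
tcp_rot: [[0.206, 0.979, 0.0], [0.979, -0.206, 0.0], [0.0, 0.0, -1.0]]
contact_force: [0.2, 0.1, -4.6]
finger_gap: 0.144
grip_force: 87.8
```

Request:
play_rows --plan '[[[0,0,-0.003],0],[[0,0,-0.007],0],[[0,0,-0.011],0],[[0,0,-0.015],0],[[0,0,-0.019],0],[[0,0,-0.023],0],[[0,0,-0.027],0],[[0,0,-0.03],0]]'

```text
time_s: 21.23
tcp_pos: [0.5217, 0.0252, 0.166]
tcp_rot: [[0.206, 0.979, 0.0], [0.979, -0.206, -0.0], [-0.0, 0.0, -1.0]]
contact_force: [-0.5, -0.2, -4.6]
finger_gap: 0.146
grip_force: 87.8
```

Request:
play_rows --plan '[[[0,0,-0.004],0],[[0,0,-0.009],0],[[0,0,-0.014],0],[[0,0,-0.019],0],[[0,0,-0.024],0],[[0,0,-0.029],0],[[0,0,-0.033],0],[[0,0,-0.036],0]]'

```text
time_s: 21.9
tcp_pos: [0.5217, 0.0252, 0.2021]
tcp_rot: [[0.206, 0.979, 0.001], [0.979, -0.206, -0.0], [0.0, 0.001, -1.0]]
contact_force: [-0.3, 0.1, -4.9]
finger_gap: 0.143
grip_force: 87.8
```

Request:
play_rows --plan '[[[0,0,-0.004],0],[[0,0,-0.009],0],[[0,0,-0.014],0],[[0,0,-0.019],0],[[0,0,-0.024],0],[[0,0,-0.029],0],[[0,0,-0.032],0],[[0,0,-0.034],0]]'

```text
time_s: 22.57
tcp_pos: [0.5217, 0.0252, 0.236]
tcp_rot: [[0.206, 0.979, 0.0], [0.979, -0.206, -0.0], [0.0, 0.001, -1.0]]
contact_force: [-0.4, 0.6, -4.7]
finger_gap: 0.149
grip_force: 87.8
```

Request:
play_rows --plan '[[[0,0,0],0],[[0,0,0],0],[[0,0,0],0],[[0,0,0],0],[[0,0,0],0],[[0,0,0],0]]'

```text
time_s: 23.07
tcp_pos: [0.5216, 0.0252, 0.2354]
tcp_rot: [[0.206, 0.979, -0.0], [0.979, -0.206, 0.0], [0.0, -0.0, -1.0]]
contact_force: [0.8, -0.5, -4.7]
finger_gap: 0.147
grip_force: 87.8
```

Run:
```python
from h import *
st,im=snap('wrist'); _,s=snap('scene')
b=cv2.resize(s[90:300,70:350],(560,420),interpolation=cv2.INTER_CUBIC)
cv2.imwrite('pics/c12.png',cv2.resize(np.hstack([im,b])[:,:,::-1],(800,300)))
print(st['tcp_pos'],st['contact_force'],st['torque'],st['finger_gap'])
```

```text
[0.52161578 0.02522188 0.23538898] [ 0.76274004 -0.50180398 -4.72331486] [ 0.02138137 -0.06010638  0.01461788] 0.14675158040208683
```

View pics/c12.png

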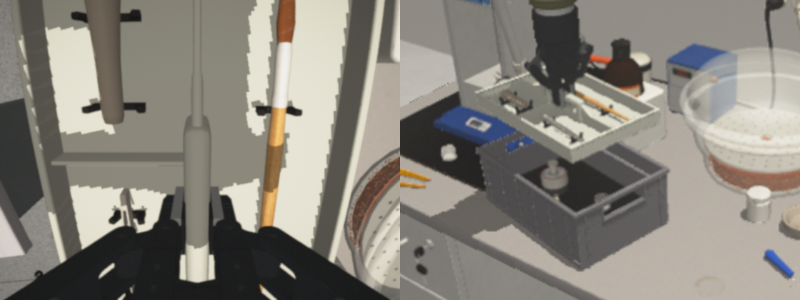

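The tray hangs level above the open container, with the die visible at (553,178). The pestle, tweezers and brush are all in their rests.

```bash
python3 -c "
from h import *
print(order.close_job())"
```

```text
the job is handed in; nothing more can be done
None
```

The job is done and handed in at about 23 s of the 72 s allowed: the pestle and brush are in their rests, and the arm is holding the tray level about 90 mm above the container's rim with all three tools in place; the first brush grasp closed on top of the brush and had to be repeated.

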